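# Index the rotating microscope stage by one notch

## Robot

A 6-joint arm with a two-finger parallel gripper is mounted at the origin on the work surface. World frame = base frame: x ahead of the robot, y to its left, z up, the work surface at z = 0. Lengths are in m, angles in rad, forces in N, time in s.
With the tool pointing down it reaches from about 0.3 to 0.825 m from the base axis. Payload 5.4 kg.
Tool frame: the origin (TCP) lies between the finger pads; the fingertips stand 8 mm ahead of it and the grasp point (between the pads) lies 11 mm behind it; z points along the fingers, y is the direction in which the jaws open and shut (so a half turn about z gives the same grasp; the last joint's range is limited). The gripper opens to 92 mm and grips with 3 to 60 N. Pads are 20 mm wide; open, the fingers measure 128 mm over their backs; the gripper's body (75 mm by 189 mm) begins 69 mm behind the grasp point.
Start: joints at [1.11, 0.158, 1.597, -0, 1.386, -0.21], TCP at [0.143, 0.557, 0.223] pointing down, gripper open.
Joint ranges: [-2.91, 2.91], [-0.94, 2.29], [0.18, 2.7], [-1.29, 4.43], [0.17, 2.64], [-3, 3]. Speed limits (rad/s): [2.57, 2.57, 3.14, 3.14, 3.14, 3.14].

## Interface

Orientations are given as [roll, pitch, yaw] about the fixed x, y, z axes, in that order (R = Rz(yaw) Ry(pitch) Rx(roll)).
In Python, from plant import robot gives the robot as it stands. The module is installed in compiled form; this text tells all that it offers.
- The arm moves only by the tool move_arm, never from a script. Its argument "rows" is one flat list of numbers, 5 for each row, row after row: the closure, from 0 (fully open) to 1 (shut), then the shift along the tool's x, y, z in mm, then the turn about the tool's z in rad. In form: [gripper, tx, ty, tz, spin, gripper, tx, ty, tz, spin, ...]. A call has 1 to 12 rows; each row is the pose to reach, as a shift and turn from the pose commanded when the call began, along the tool's axes at that moment; what a row does not reach only later rows make up. A row lasts 1/12 s, in which the tool goes at most 41.7 mm and 7.16 degrees, less where a joint would pass 70% of its speed; a pose out of reach is approached as far as the arm can. A call with a gripper value outside its range is refused whole. The fingers move at their own pace and stop on an object; "newtons" is the grip in N (left out, the last holds). Time passes only in rows, so rows that repeat a pose let the fingers close. It gives the time, the measured TCP pose, the force and the opening at its end, in the units of the state.
- robot.observe(): the state, without advancing time (a new reading comes with each control period).
- robot.camera(name): name is "side" or "top"; returns (picture, depth): 384x512x3 uint8, red, green, blue; 384x512 float32, m along the optical axis (not along the pixel's ray), 0 where there is no reading.
- robot.camera_params(name): a dict with "K" (3x3 intrinsics, pixels), "eye" and "rotation" of the camera in the world. Camera axes: x right, y down, z forward; pixel columns grow to the right and rows downward; lengths in m; the calibration is good to about 2 mm. A picture is of the moment at which its call begins. camera_params takes no time and is no camera call.
- robot.sign_off(): hands the job in, once; it reports no verdict.
The state is a dict: "clock": time; "qpos": joint angles; "joint_velocities": joint speeds; "effort": joint torques, N m; "tool_pos": TCP position; "orientation": TCP orientation; "contact_force": force on the tool from outside, world axes, zero at the start; "torque": the same for the moment, N m; "gripper_width": finger opening in m.
Only numpy, scipy, OpenCV 4.12 (cv2) and the standard library are available. Lean on these libraries where they do the work, as an engineer would, in place of code of your own. Each camera call takes 0.05 s, during which the arm holds its last target. There are 200 camera calls.

## Task

Turn the specimen stage of the low inspection microscope one notch counter-clockwise (seen from above): pull its spring-loaded index ring up out of the notch it sits in, swing the stage by the ring to the next notch, and let the ring drop fully home there so the stage is locked. Never ram or wrench the pin against the index plate, and leave the other things on the bench where they are.

Things in the scene. Friction and masses are not known exactly. Their poses are not given: they have to be found in the camera images.
- microscope_base: Low white inspection microscope, black base plate 260 x 250 mm, fixed to the bench. Origin: on the vertical axis of the rotating stage, at bench height. x points from the column (140 mm behind the axis) over the stage to the open side. The overhanging head reaches 24 mm past the axis and is 131 mm high, the column 164 mm.
- stage (a joint): Turn of the round black stage (disc 156 mm across, top 46 mm above the bench) about the vertical axis, rad; 0 at the start (locked in the home notch), growing counter-clockwise seen from above. Turns easily (about 1 N at the ring) once the pin is out; limits -1.1 and 1.95.
- index_ring (a joint): Lift of the spring index ring in m: 0 = pin fully home in a notch, 0.010 = pin tip level with the top of the index plate (out of the notch, or riding on the plate between notches), 0.016 = upper stop. The spring pulls it down with 5 N at 0 and 8 N at the stop.
- ring_grip (a point): Centre of the steel pull ring: upright closed loop, 42 mm across, of 10 mm round bar, on an ear at the stage's rim, 95 mm from the stage axis, 86 mm above the bench when home (its foot at 65 mm, the housing below ends at 57 mm). Site x points radially out, y along the counter-clockwise tangent, z up. The loop lies in the x-z plane (10 mm thick along y) and turns with the stage, never by itself.
- index_plate: Fixed steel annulus under the ring, 83 to 107 mm from the axis, top 34 mm above the bench; origin as microscope_base. Notches 11 mm wide, 10 mm deep, square-edged. The next notch counter-clockwise is on a segment clamped somewhere 0.58 to 0.99 rad from home (not known better), the one after at 1.57; smooth land between (drag 2 N). Over 40 N of pin on plate does damage.
- oil_bottle: Bystander: small amber bottle, 32 mm across, 62 mm tall, beside the microscope. Origin under its centre.
- steel_mount: Bystander: steel specimen disc 30 mm across, 18 mm tall, beside the microscope. Origin under its centre.
- petri_dish: Bystander: glass dish 90 mm across, 16 mm tall. Origin under its centre.
- slide_box: Bystander: closed grey slide box 85 x 100 x 30 mm. Origin under its centre.
- beaker: Bystander: glass beaker 60 mm across, 75 mm tall. Origin under its centre.
- lens_brush: Bystander: flat cleaning brush lying flat, 150 mm long. Origin on the bench under it.
- screwdriver: Bystander: screwdriver lying flat, 140 mm long. Origin on the bench under it.
- pin_tip (a point): Flat lower end of the 8 mm round steel pin under the ring, on the same vertical line, 62 mm below the ring's centre; rises with the ring. A pin let go over the land between notches just rests on it; pushed gently along, it snaps down over the next notch and then stops against the notch's far wall.

How it is judged:
By the outcome, as a careful person would: the job done as asked, in the order asked, and still so for the second after the job is handed in, with the robot touching nothing.
It also fails if it takes over 58 s, if anything falls off the work surface, if the arm or the gripper's body presses on something with over 40 N, if the wrist force passes 120 N, or if a joint passes its speed limit or range.

## Working session

There is one attempt and no reset: what is moved stays moved. The work goes in short steps, Python scripts to look and compute and a tool call to move; the robot and the scene stay as the last step left them, time stands still between calls to the robot, and variables do not carry over. Pictures are saved under pics/ and viewed, about 8 in all and at most 12, crops included, and the job is handed in when it is done.

Besides the shell and the picture viewer there is one more tool, called by a JSON object that holds its "op" and its "data". move_arm: Moves the arm, as the interface text tells. Its arguments: {"type":"object","properties":{"rows":{"type":"array"},"newtons":{"type":"number"}},"required":["rows"]}

```bash
mkdir -p pics
cat > h.py <<'E'
import numpy as np,cv2
from plant import robot
def shot(n,f):
    p,d=robot.camera(n); cv2.imwrite(f'pics/{f}.png',p[:,:,::-1]); np.save(f'pics/{f}.npy',d); return p,d
def cloud(n,d):
    c=robot.camera_params(n);K=np.array(c['K']);v,u=np.indices(d.shape)
    P=np.stack([(u-K[0,2])/K[0,0]*d,(v-K[1,2])/K[1,1]*d,d],-1)
    return P@np.array(c['rotation']).T+np.array(c['eye'])
E
python3 - <<'E'
from h import *
for n in('top','side'):
    p,d=shot(n,n+'0');c=robot.camera_params(n);print(n,c)
    P=cloud(n,d);print(np.percentile(P[d>0],[1,50,99],axis=0))
print(robot.observe())
a=cv2.imread('pics/top0.png');cv2.imwrite('pics/a.png',a)
E
```

```text
top {'K': array([[430.78177494,   0.        , 253.79175656],
       [  0.        , 430.78177494, 196.96151062],
       [  0.        ,   0.        ,   1.        ]]), 'eye': array([0.3266778 , 0.02137945, 1.26206916]), 'rotation': array([-2.99232643,  0.00815699, -1.5912767 ])}Traceback (most recent call last):
  File "<stdin>", line 4, in <module>
  File "h.py", line 8, in cloud
    return P@np.array(c['rotation']).T+np.array(c['eye'])
           ~~~~~~~~~~~~~~~~~~~~~~~~~~~^~~~~~~~~~~~~~~~~~~
ValueError: operands could not be broadcast together with shapes (384,512) (3,)
```

View pics/top0.png

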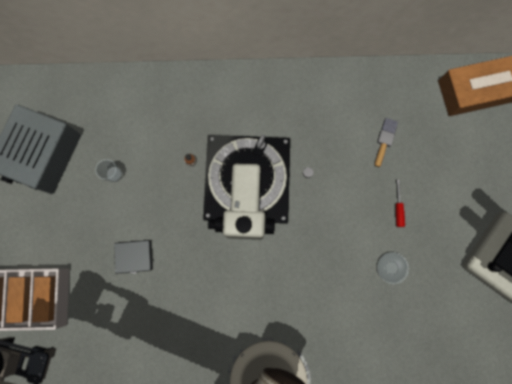

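The top view shows the microscope at about (247,185), with its column at (244,222) toward the robot. The ring is near (262,143), the bottle at (190,159) and the mount at (308,172). The camera rotation is given as rpy, so I'll fix the helper.

```bash
sed -i "s/P@np.array(c\['rotation'\]).T/P@R.from_euler('xyz',c['rotation']).as_matrix().T/; 1a from scipy.spatial.transform import Rotation as R" h.py
python3 - <<'E'
from h import *
d=np.load('pics/top0.npy');P=cloud('top',d)
p,ds=shot('side','side0');print(robot.camera_params('side'));S=cloud('side',ds)
for (u,v) in [(262,143),(190,159),(308,172),(330,300),(209,137),(288,137),(209,225),(287,220)]: print(u,v,P[v,u])
a=cv2.imread('pics/top0.png')[115:250,190:310];b=cv2.resize(a,None,fx=4.4,fy=4.4,interpolation=3);cv2.imwrite('pics/crop.png',b)
print(robot.observe())
# ring points: from both clouds
for Q in(P,S):
    m=(Q[...,2]>.06)&(Q[...,2]<.115)&(abs(Q[...,0]-.46)<.12)&(abs(Q[...,1]-.03)<.15)
    q=Q[m];vv,uu=np.nonzero(m);print(len(q));
    if len(q): 
        i=np.argsort(-q[:,0])[:40]; print(np.c_[uu,vv,q.round(3)][i])
E
```

```text
{'K': array([[378.48729398,   0.        , 249.17718779],
       [  0.        , 378.48729398, 194.83628308],
       [  0.        ,   0.        ,   1.        ]]), 'eye': array([0.28853229, 0.65747973, 0.92948778]), 'rotation': array([-2.47939571e+00,  1.80371694e-03, -2.84664299e+00])}
262 143 [0.66215122 0.00078117 0.06656106]
190 159 [0.6254222  0.21034416 0.04392851]
308 172 [ 0.58460118 -0.13324419  0.01873317]
330 300 [ 0.21426792 -0.18398874 -0.00166963]
209 137 [0.69938819 0.15825735 0.01280431]
288 137 [ 0.69395133 -0.07837003  0.01286794]
209 225 [0.43025583 0.15334447 0.06916999]
287 220 [ 0.44494471 -0.06745463  0.01238778]
{'clock': 0.1, 'qpos': array([ 1.10989489e+00,  1.59015014e-01,  1.59808285e+00,  1.25524909e-05,
        1.38616136e+00, -2.10086612e-01]), 'joint_velocities': array([-0.00102075,  0.00038668, -0.00446101, -0.00023121,  0.00176404,
       -0.0007273 ]), 'effort': array([ 4.43078261e-04, -3.86499381e+01, -3.22961068e+01,  7.03072222e-02,
        3.38453811e-02, -5.12331690e-05]), 'tool_pos': array([0.1424779 , 0.5565179 , 0.22171281]), 'orientation': arra
[... 3566 characters left out ...]
5.55e-01 8.50e-02 1.10e-01]
 [2.17e+02 1.98e+02 5.55e-01 8.60e-02 1.15e-01]
 [2.17e+02 2.00e+02 5.55e-01 8.70e-02 1.08e-01]
 [2.18e+02 2.01e+02 5.52e-01 8.70e-02 1.04e-01]
 [2.18e+02 1.99e+02 5.52e-01 8.70e-02 1.13e-01]
 [2.18e+02 2.00e+02 5.52e-01 8.80e-02 1.10e-01]
 [2.19e+02 2.01e+02 5.51e-01 8.50e-02 1.01e-01]
 [2.20e+02 2.02e+02 5.49e-01 8.20e-02 9.50e-02]
 [2.19e+02 1.99e+02 5.49e-01 8.70e-02 1.14e-01]
 [2.19e+02 2.00e+02 5.48e-01 8.80e-02 1.12e-01]
 [2.20e+02 2.00e+02 5.46e-01 8.70e-02 1.11e-01]
 [2.20e+02 2.01e+02 5.46e-01 8.80e-02 1.07e-01]
 [2.21e+02 2.01e+02 5.43e-01 8.70e-02 1.07e-01]
 [2.21e+02 2.02e+02 5.43e-01 8.80e-02 1.04e-01]
 [2.22e+02 2.02e+02 5.41e-01 8.70e-02 1.04e-01]]
```

View pics/side0.png

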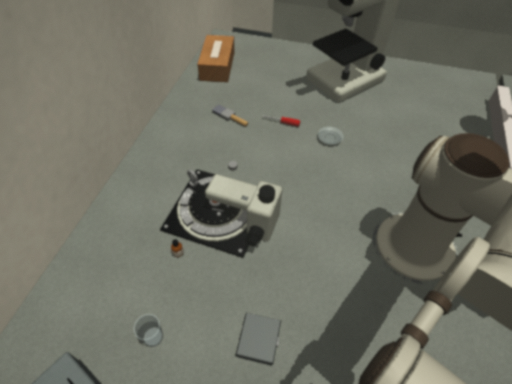

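View pics/crop.png

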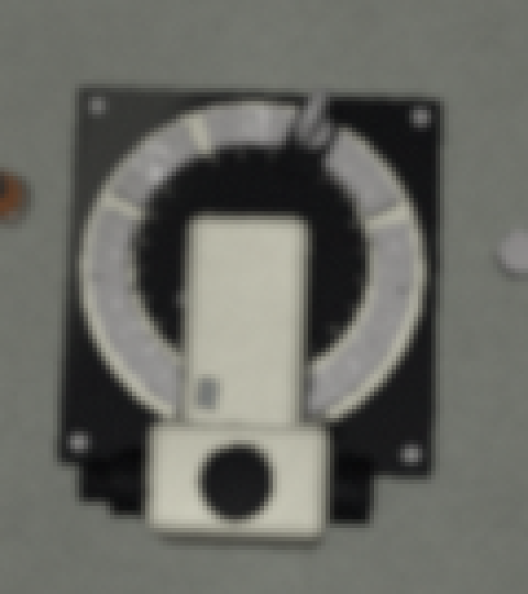

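The side view shows the ring at about (194,178), standing free on the far side and leaning slightly to the right of the microscope's axis. The crop shows the grey annulus with pale gaps at (200,130), (120,205) and (385,215). I'll fit the circle, then measure the gap angles and the ring.

```bash
cat >> h.py <<'E'
def proj(n,X):
    c=robot.camera_params(n);K=np.array(c['K']);q=(np.asarray(X)-c['eye'])@R.from_euler('xyz',c['rotation']).as_matrix()
    return (q[...,:2]/q[...,2:])*K[0,0]+K[:2,2]
def rays(n,uv,z):
    c=robot.camera_params(n);K=np.array(c['K']);uv=np.asarray(uv,float)
    d=np.c_[(uv-K[:2,2])/K[0,0],np.ones(len(uv))]@R.from_euler('xyz',c['rotation']).as_matrix().T
    return np.array(c['eye'])+d*((z-c['eye'][2])/d[:,2])[:,None]
E
python3 - <<'E'
from h import *
from scipy.optimize import least_squares,minimize
a=cv2.imread('pics/top0.png').astype(np.float32);g=a.mean(2)
# maximise annulus edge contrast: outside dark at r=.112, inside bright .104; inner .087 bright, .079 dark
th=np.linspace(0,2*np.pi,721)[:-1]
use=(np.abs(np.angle(np.exp(1j*(th-np.pi))))>.9)
def samp(c,r,t=th,z=.034):
    X=np.stack([c[0]+r*np.cos(t),c[1]+r*np.sin(t),np.full_like(t,z)],-1);uv=proj('top',X).astype(np.float32)
    return cv2.remap(g,uv[None,:,0],uv[None,:,1],cv2.INTER_LINEAR)[0]
f=lambda c:-np.sum((samp(c,.103)-samp(c,.111))[use])-np.sum((samp(c,.087)-samp(c,.079))[use])
best=min(((f((x,y)),x,y) for x in np.arange(.53,.60,.001) for y in np.arange(0,.08,.001)))
print(best);c=best[1:]
prof=np.mean([samp(c,r) for r in (.092,.095,.098,.101)],0)
for t,v in zip(np.degrees(th),prof):
    t=(t+180)%360-180
    if -100<t<120 and abs(t*2-round(t*2))<.01 and round(t*2)%3==0: print(f'{t:.0f}:{v:.0f}',end=' ')
print()
for n in('top','side'):
    d=np.load(f'pics/{n}0.npy');Q=cloud(n,d);m=(Q[...,2]>.06)&(Q[...,2]<.125)&(Q[...,0]>.62)&(Q[...,0]<.70)&(abs(Q[...,1])<.06)
    vv,uu=np.nonzero(m);print(n);print(np.c_[uu,vv,Q[m].round(3)*1000].astype(int).tolist())
s=cv2.imread('pics/side0.png')[155:260,155:290];s=cv2.resize(s,None,fx=5.5,fy=5.5,interpolation=2);cv2.imwrite('pics/sc.png',s)
P=cloud('top',np.load('pics/top0.npy'))
m=(g<45)&(P[...,2]<.025)&(P[...,0]>.4)&(abs(P[...,1]-.04)<.16);vv,uu=np.nonzero(m)
print('plate',cv2.minAreaRect(rays('top',np.c_[uu,vv],.012)[:,:2].astype(np.float32)))
E
```

```text
Traceback (most recent call last):
  File "h.py", line 11, in proj
    c=robot.camera_params(n);K=np.array(c['K']);q=(np.asarray(X)-c['eye'])@R.from_euler('xyz',c['rotation']).as_matrix()
ValueError: time passes only in moves, steps and waits
```

```bash
python3 - <<'E'
import pickle
from plant import robot
pickle.dump({n:{k:v for k,v in robot.camera_params(n).items()} for n in('top','side')},open('cam.pkl','wb'))
E
sed -i "s/c=robot.camera_params(n)/c=CAM[n]/; 2a import pickle,os\nCAM=pickle.load(open('cam.pkl','rb'))" h.py
cat > m.py <<'E'
from h import *
a=cv2.imread('pics/top0.png').astype(np.float32);g=a.mean(2)
th=np.linspace(0,2*np.pi,721)[:-1]
use=(np.abs(np.angle(np.exp(1j*(th-np.pi))))>.9)
def samp(c,r,t=th,z=.034):
    X=np.stack([c[0]+r*np.cos(t),c[1]+r*np.sin(t),np.full_like(t,z)],-1);uv=proj('top',X).astype(np.float32)
    return cv2.remap(g,np.ascontiguousarray(uv[None,:,0]),np.ascontiguousarray(uv[None,:,1]),cv2.INTER_LINEAR)[0]
f=lambda c:-np.sum((samp(c,.103)-samp(c,.111))[use])-np.sum((samp(c,.087)-samp(c,.079))[use])
best=min(((f((x,y)),x,y) for x in np.arange(.53,.60,.001) for y in np.arange(0,.08,.001)))
print(best);c=best[1:]
prof=np.mean([samp(c,r) for r in (.092,.095,.098,.101)],0)
for t,v in zip(np.degrees(th),prof):
    t=(t+180)%360-180
    if -100<t<120 and abs(t*2-round(t*2))<.01 and round(t*2)%3==0: print(f'{t:.0f}:{v:.0f}',end=' ')
print()
for n in('top','side'):
    d=np.load(f'pics/{n}0.npy');Q=cloud(n,d);m=(Q[...,2]>.06)&(Q[...,2]<.125)&(Q[...,0]>.62)&(Q[...,0]<.70)&(abs(Q[...,1])<.06)
    vv,uu=np.nonzero(m);print(n);print(np.c_[uu,vv,Q[m].round(3)*1000].astype(int).tolist())
s=cv2.imread('pics/side0.png')[155:260,155:290];s=cv2.resize(s,None,fx=5.5,fy=5.5,interpolation=2);cv2.imwrite('pics/sc.png',s)
P=cloud('top',np.load('pics/top0.npy'))
m=(g<45)&(P[...,2]<.025)&(P[...,0]>.4)&(abs(P[...,1]-.04)<.16);vv,uu=np.nonzero(m)
print('plate',cv2.minAreaRect(rays('top',np.c_[uu,vv],.012)[:,:2].astype(np.float32)))
E
python3 m.py
```

```text
(np.float32(-47996.97), np.float64(0.5800000000000001), np.float64(0.04))
0:154 2:150 3:147 4:146 6:144 8:141 9:139 10:137 12:136 14:135 15:135 16:136 18:137 20:140 21:148 22:158 24:164 26:162 27:152 28:141 30:135 32:134 33:135 34:135 36:137 38:141 39:146 40:148 42:146 44:143 45:145 46:151 48:154 50:154 51:149 52:142 54:135 56:132 57:131 58:131 60:130 62:127 63:125 64:133 66:148 68:155 69:150 70:140 72:134 74:133 75:134 76:135 78:136 80:135 81:135 82:135 84:137 86:139 87:139 88:137 90:136 92:136 93:136 94:136 96:136 98:136 99:137 100:137 102:138 104:141 105:143 106:143 108:141 110:140 111:141 112:142 114:144 116:147 117:148 118:146 -99:142 -98:144 -96:144 -94:144 -93:143 -92:143 -90:142 -88:143 -87:144 -86:146 -84:146 -82:146 -81:145 -80:143 -78:144 -76:149 -75:157 -74:165 -72:165 -70:158 -69:145 -68:132 -66:130 -64:134 -63:137 -62:139 -60:139 -58:140 -57:141 -56:141 -54:140 -52:139 -51:138 -50:137 -48:138 -46:138 -45:138 -44:139 -42:139 -40:138 -39:137 -38:136 -36:135 -34:128 -33:111 -32:85 -30:73 -28:84 -27:100 -26:100 -24:90 -22:88 -21:97 -20:108 -18:107 -16:97 -15:90 -14:98 -12:1
[... 3183 characters left out ...]
178, 668, 9, 74], [192, 178, 663, 12, 79], [193, 178, 661, 9, 75], [194, 178, 655, 13, 83], [195, 178, 651, 16, 87], [196, 178, 646, 18, 91], [197, 178, 645, 13, 86], [191, 179, 668, 10, 70], [192, 179, 665, 9, 70], [193, 179, 660, 11, 75], [194, 179, 654, 16, 82], [195, 179, 650, 17, 85], [196, 179, 648, 16, 84], [197, 179, 646, 13, 81], [192, 180, 666, 9, 65], [193, 180, 661, 12, 70], [194, 180, 655, 17, 78], [195, 180, 651, 18, 80], [196, 180, 648, 16, 80], [192, 181, 665, 12, 65], [193, 181, 662, 11, 64], [194, 181, 660, 9, 62], [195, 181, 656, 9, 64], [192, 182, 664, 14, 63]]
plate ((0.5700536370277405, 0.04719725251197815), (0.24384956061840057, 0.25642696022987366), 86.58562469482422)
```

View pics/sc.png

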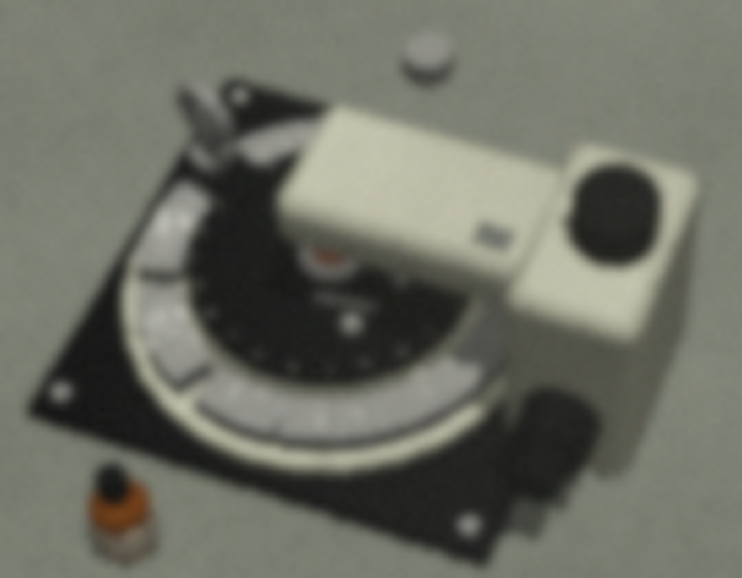

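The side crop shows the ring loop at (205,115), radial to the stage. There are dark slots at (158,272) and (190,382). I'll unwrap both views around the axis to get exact angles and the centre.

```bash
cat > un.py <<'E'
from h import *
def unwrap(n,img,c,z):
    t=np.radians(np.linspace(100,-60,640));r=np.linspace(.125,.065,120)
    T,Rr=np.meshgrid(t,r);uv=proj(n,np.stack([c[0]+Rr*np.cos(T),c[1]+Rr*np.sin(T),np.full_like(T,z)],-1)).astype(np.float32)
    return cv2.remap(img,np.ascontiguousarray(uv[...,0]),np.ascontiguousarray(uv[...,1]),cv2.INTER_CUBIC)
if __name__=='__main__':
    out=[]
    for c in((.580,.040),(.575,.044)):
        for n in('top','side'):
            o=unwrap(n,cv2.imread(f'pics/{n}0.png'),c,.034)
            for rr in(.107,.083): y=int((.125-rr)/.06*119);o[y,::8]=(0,0,255)
            for a in range(-60,101,10): o[:6,min(639,int((100-a)*4))]=(0,255,0) if a else (0,0,255)
            out.append(o)
    cv2.imwrite('pics/un.png',np.vstack(out))
E
python3 un.py
```

```text
(no output)
```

View pics/un.png

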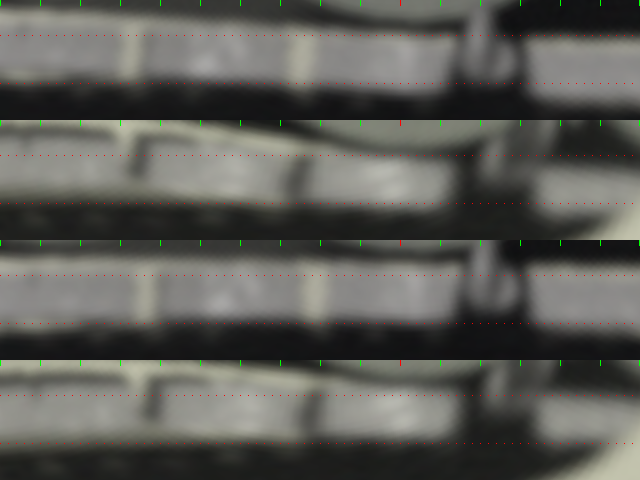

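Run:
```python
from h import *
from scipy.optimize import least_squares
for n in('top','side'):
    g=cv2.imread(f'pics/{n}0.png').astype(np.float32).mean(2)
    t=np.radians(np.r_[np.arange(-110,-35),np.arange(-5,110)] if n=='top' else np.arange(-8,100))
    def s(c,r):
        uv=proj(n,np.stack([c[0]+r*np.cos(t),c[1]+r*np.sin(t),np.full_like(t,.046)],-1)).astype(np.float32)
        return cv2.remap(g,np.ascontiguousarray(uv[None,:,0]),np.ascontiguousarray(uv[None,:,1]),1)[0]
    for r in(.076,.078,.080):
        b=max((np.sum(s((x,y),r+.003)-s((x,y),r-.003)),x,y) for x in np.arange(.56,.595,.001) for y in np.arange(.025,.06,.001)); print(n,r,b)
L=[]
for n in('top','side'):
    Q=cloud(n,np.load(f'pics/{n}0.npy'));m=(Q[...,2]>.07)&(Q[...,2]<.125)&(Q[...,0]>.62)&(Q[...,0]<.70)&(abs(Q[...,1])<.06);L.append(Q[m])
def res(p,X):
    e=np.array([np.cos(p[2]),np.sin(p[2]),0]);d=X-[p[0],p[1],.086+p[3]];a=d@e;z=d[:,2];k=d@[-e[1],e[0],0]
    return np.hypot(np.hypot(a,z)-.016,k)-.005
for X in L+[np.vstack(L)]:
    f=least_squares(res,[.662,.006,-.4,0],args=(X,),loss='soft_l1',f_scale=.002);p=f.x
    print(p,'deg',np.degrees(p[2]),'axis',p[:2]-.095*np.array([np.cos(p[2]),np.sin(p[2])]),np.std(res(p,X)))
```

```text
top 0.076 (np.float32(12332.268), np.float64(0.5800000000000001), np.float64(0.04700000000000002))
top 0.078 (np.float32(11931.539), np.float64(0.5780000000000001), np.float64(0.04700000000000002))
top 0.08 (np.float32(10498.427), np.float64(0.5750000000000001), np.float64(0.04900000000000002))
side 0.076 (np.float32(6490.5186), np.float64(0.5790000000000001), np.float64(0.05600000000000003))
side 0.078 (np.float32(6544.824), np.float64(0.5780000000000001), np.float64(0.05400000000000003))
side 0.08 (np.float32(6570.644), np.float64(0.5760000000000001), np.float64(0.053000000000000026))
[ 0.66598152  0.00494643 -0.46294632  0.00222261] deg -26.524870319605512 axis [0.58098117 0.04737212] 0.0015149230481963062
[ 6.64046625e-01  5.90037968e-03 -4.45482340e-01  1.98541364e-04] deg -25.524257937665837 axis [0.57831835 0.04683523] 0.0013986701677364821
[ 0.66444094  0.00571072 -0.44624296  0.00082347] deg -25.567838355683453 axis [0.57874382 0.04671076] 0.001532533487312872
```

The torus fit agrees with the disc-edge fit: ring at (0.6645, 0.0055), loop direction −25.6°, axis at about (0.5785, 0.047). The two slots are 42.2° apart in the top view. With the far one at 1.57 rad from home, the next notch is about 0.834 rad away, within the stated range. Next I work out the approach.

```bash
cat > tool.py <<'E'
import sys
from h import *
x,y,z,yaw=map(float,sys.argv[1:5]);o=robot.observe()
Rm=R.from_euler('xyz',o['orientation'])
d=Rm.inv().apply(np.array([x,y,z])-o['tool_pos'])*1000
dy=np.radians(yaw)-o['orientation'][2]
print('shift',d.round(1),'spin',round(-((dy+np.pi)%(2*np.pi)-np.pi),4),o['tool_pos'].round(4),o['orientation'].round(4),o['contact_force'].round(2),o['clock'])
E
python3 tool.py .6645 .0055 .18 154.4
```

```text
shift [-642.5 -404.1   42.1] spin 0.196 [0.1425 0.5565 0.2217] [-3.1400e+00 -4.0000e-04  2.8908e+00] [-0.48 -0.76 -0.64] 0.1
```

{"op": "move_arm", "data": {"rows": [0,-15,-10,0,0,0,-45,-28,0,0.02,0,-75,-47,0,0.04,0,-107,-67,0,0.06,0,-139,-87,0,0.08,0,-171,-107,0,0.1,0,-203,-127,0,0.12,0,-235,-147,0,0.14,0,-267,-167,0,0.16,0,-297,-186,0,0.18,0,-325,-203,0,0.19,0,-340,-213,0,0.196], "newtons": 40}}

```text
clock: 1.1
tool_pos: [0.421, 0.2636, 0.2223]
orientation: [-3.141, 0.001, 2.692]
contact_force: [-1.5, 0.4, 0.3]
gripper_width: 0.092
```

```bash
python3 tool.py .6645 .0055 .16 154.4
```

```text
shift [-331.5 -126.5   62.6] spin -0.0031 [0.421  0.2636 0.2223] [-3.1408e+00  5.0000e-04  2.6917e+00] [-1.46  0.39  0.26] 1.1
```

{"op": "move_arm", "data": {"rows": [0,-15,-6,0,0,0,-45,-17,0,0,0,-78,-30,0,0,0,-112,-43,0,0,0,-147,-56,0,0,0,-182,-69,0,0,0,-217,-83,0,0,0,-252,-96,0,0,0,-284,-108,10,0,0,-310,-118,30,0,0,-325,-124,50,0,0,-331,-126.5,60,0]}}

```text
clock: 2.1
tool_pos: [0.6626, 0.0071, 0.1589]
orientation: [-3.14, -0.004, 2.692]
contact_force: [-0.9, 0.6, -0.4]
gripper_width: 0.092
```

{"op": "move_arm", "data": {"rows": [0,0,0,0,0,0,0,0,0,0,0,0,0,0,0]}}

```text
clock: 2.35
tool_pos: [0.6631, 0.0103, 0.164]
orientation: [3.141, 0.001, 2.696]
contact_force: [-0.2, -0.6, 0.7]
gripper_width: 0.0923
```

```bash
python3 tool.py .6645 .0055 .085 154.4
python3 - <<'E'
from h import *
shot('side','side1')
s=cv2.imread('pics/side1.png')[120:260,130:310];cv2.imwrite('pics/s1.png',cv2.resize(s,None,fx=4,fy=4,interpolation=2))
E
```

```text
shift [-3.2 -3.7 79. ] spin 0.0011 [0.6631 0.0103 0.164 ] [3.1409e+00 1.2000e-03 2.6959e+00] [-0.23 -0.61  0.7 ] 2.35
```

View pics/s1.png

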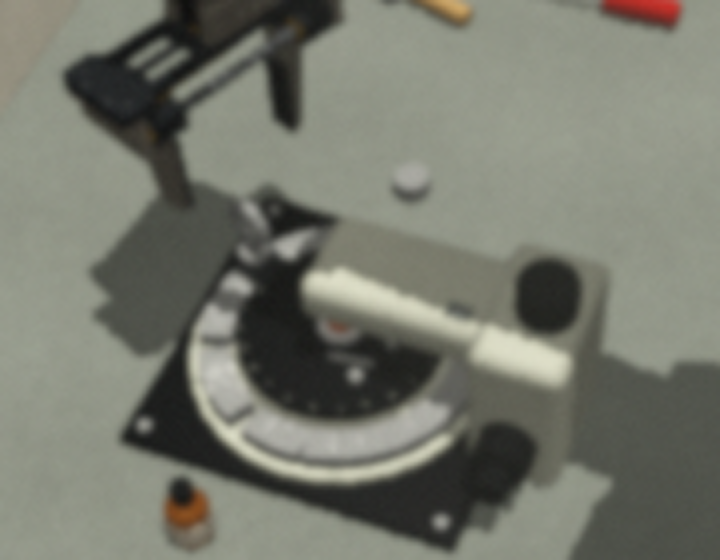

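The side view shows the open fingers at crop (180,180) and (290,120), straddling the ring at (252,222), with nothing else nearby. I'll descend now.

{"op": "move_arm", "data": {"rows": [0,-1,-1,5,0,0,-2,-2,15,0,0,-3,-3.5,27,0,0,-3,-3.5,39,0,0,-3,-3.5,51,0,0,-3,-3.5,61,0,0,-3,-3.5,69,0,0,-3,-3.5,75,0,0,-3,-3.5,79,0,0,-3,-3.5,79,0,0,-3,-3.5,79,0]}}

```text
clock: 3.32
tool_pos: [0.6644, 0.0047, 0.0838]
orientation: [3.142, 0.0, 2.695]
contact_force: [0.5, -0.6, -0.5]
gripper_width: 0.0919
```

```bash
python3 tool.py .6645 .0055 .085 154.4
```

```text
shift [ 0.3  0.7 -1.2] spin -0.0 [0.6644 0.0047 0.0838] [3.1415e+00 2.0000e-04 2.6948e+00] [ 0.46 -0.61 -0.5 ] 3.3167
```

Closing lightly at first.

{"op": "move_arm", "data": {"rows": [0.6,0,0.7,-1,0,0.8,0,0.7,-1,0,0.8,0,0.7,-1,0,0.85,0,0.7,-1,0,0.9,0,0.7,-1,0,0.95,0,0.7,-1,0,0.95,0,0.7,-1,0,0.95,0,0.7,-1,0], "newtons": 4}}

```text
clock: 3.98
tool_pos: [0.6645, 0.0054, 0.0845]
orientation: [-3.142, -0.0, 2.695]
contact_force: [0.5, 0.4, 0.3]
gripper_width: 0.0406
```

```bash
python3 -c "
from h import *
o=robot.observe();r=R.from_euler('xyz',o['orientation']).inv();print(r.apply(o['contact_force']),r.apply(o['torque']),o['gripper_width'],o['tool_pos'])"
```

```text
[-0.3236048   0.57470291 -0.25944048] [ 0.02195458 -0.01002642 -0.0032125 ] 0.04062935170331742 [0.66451818 0.0053552  0.08454967]
```

Still closing.

{"op": "move_arm", "data": {"rows": [0.95,0,0,0,0,0.95,0,0,0,0,0.95,0,0,0,0,0.95,0,0,0,0,0.95,0,0,0,0,0.95,0,0,0,0]}}

```text
clock: 4.48
tool_pos: [0.6646, 0.0054, 0.0846]
orientation: [3.142, -0.0, 2.695]
contact_force: [0.1, 0.4, 0.2]
gripper_width: 0.0099
```

```bash
python3 -c "
from h import *
o=robot.observe();r=R.from_euler('xyz',o['orientation']).inv();print(r.apply(o['contact_force']),r.apply(o['torque']),o['gripper_width'],o['tool_pos'])"
```

```text
[ 0.09284989  0.39252197 -0.18291052] [-0.01119363 -0.01149035  0.03566125] 0.009853133190962048 [0.66455793 0.00537883 0.08457464]
```

The ring is between the pads at 9.9 mm, with no side load. I'll firm up the grip and lift slowly.

{"op": "move_arm", "data": {"rows": [1,0,0,0,0,1,0,0,0,0,1,0,0,0,0,1,0,0,-2,0,1,0,0,-4,0,1,0,0,-6,0,1,0,0,-8,0,1,0,0,-10,0,1,0,0,-12,0,1,0,0,-13,0,1,0,0,-13,0,1,0,0,-13,0], "newtons": 40}}

```text
clock: 5.48
tool_pos: [0.6644, 0.0054, 0.0975]
orientation: [-3.141, -0.0, 2.695]
contact_force: [3.1, -0.4, -8.7]
gripper_width: 0.009
```

```bash
cat > f.py <<'E'
from h import *
import sys
o=robot.observe();r=R.from_euler('xyz',o['orientation']).inv();t=o['tool_pos'];e=t[:2]-[.5785,.047]
print('F',r.apply(o['contact_force']).round(2),'T',r.apply(o['torque']).round(2),o['gripper_width'].round(4) if hasattr(o['gripper_width'],'round') else o['gripper_width'],t.round(4),'yaw',np.degrees(o['orientation'][2]).round(2),'rad',np.hypot(*e).round(4),'ang',np.degrees(np.arctan2(e[1],e[0])).round(2))
L=[]
for n in sys.argv[1:2]:
  for v in('top','side'):
    Q=cloud(v,shot(v,v+n)[1])
E
python3 f.py
```

```text
F [-2.97  0.98  8.67] T [-0.21 -0.53  0.07] 0.00898763516337035 [0.6644 0.0054 0.0975] yaw 154.4 rad 0.0955 ang -25.85
```

The ring lifted 13 mm, and the 8.7 N load fits the spring. Next is a 0.70 rad swing on the arc.

{"op": "move_arm", "data": {"rows": [1,0,1.9,0,-0.02,1,0.2,5.7,0,-0.06,1,0.7,11.4,0,-0.12,1,1.5,17,0,-0.18,1,3,23.5,0,-0.25,1,4.8,29.9,0,-0.32,1,7.1,36.1,0,-0.39,1,9.9,42.2,0,-0.46,1,13,48,0,-0.53,1,16.6,53.6,0,-0.6,1,20,58.2,0,-0.66,1,22.3,61.2,0,-0.7]}}

```text
clock: 6.48
tool_pos: [0.6714, 0.0714, 0.0977]
orientation: [3.141, 0.002, -2.884]
contact_force: [4.7, 2.4, -8.7]
gripper_width: 0.0088
```

{"op": "move_arm", "data": {"rows": [1,0,0,0,0,1,0,0,0,0,1,0,0,0,0]}}

```text
clock: 6.73
tool_pos: [0.6714, 0.0714, 0.0977]
orientation: [3.14, 0.002, -2.887]
contact_force: [4.8, 3.9, -8.2]
gripper_width: 0.0092
```

```bash
python3 f.py 2; python3 -c "
from un import *
out=[]
for n in('top','side'):
  for k in '02':
    o=unwrap(n,cv2.imread(f'pics/{n}{k}.png'),(.5785,.047),.034)
    for a in range(-60,101,10): o[:6,min(639,int((100-a)*4))]=(0,255,0) if a else (0,0,255)
    out.append(o)
cv2.imwrite('pics/un2.png',np.vstack(out))"
```

```text
F [-5.61  2.52  8.23] T [-0.29 -0.98  0.14] 0.009220545806189005 [0.6714 0.0714 0.0977] yaw -165.42 rad 0.0961 ang 14.73
```

View pics/un2.png

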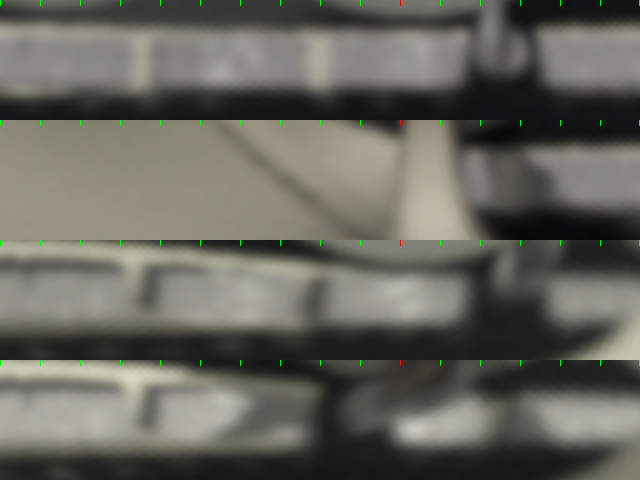

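The top unwrap shows the home notch, now uncovered, at x≈512 (−28°). The target notch is at x≈318 (20.5°) and the far notch at x≈142 (64.5°). That puts the next notch about 0.82–0.85 rad from home. I'll go to 0.76 rad, lower to just above the land, and ease the jaws open.

{"op": "move_arm", "data": {"rows": [1,-0.3,2,0,-0.02,1,-0.3,4,0,-0.04,1,-0.3,5.7,0,-0.06,1,-0.3,5.7,1,-0.06,1,-0.3,5.7,2,-0.06,1,-0.3,5.7,2.5,-0.06,1,-0.3,5.7,2.5,-0.06,0.83,-0.3,5.7,2.5,-0.06,0.83,-0.3,5.7,2.5,-0.06,0.83,-0.3,5.7,2.5,-0.06,0.83,-0.3,5.7,2.5,-0.06]}}

```text
clock: 7.75
tool_pos: [0.6701, 0.0755, 0.0962]
orientation: [-3.141, 0.001, -2.828]
contact_force: [0.8, -0.5, -0.4]
gripper_width: 0.0154
```

```bash
python3 f.py
```

```text
F [-0.59 -0.69  0.43] T [-0.04 -0.04 -0.01] 0.01535496524892577 [0.6701 0.0755 0.0962] yaw -162.05 rad 0.096 ang 17.27
```

{"op": "move_arm", "data": {"rows": [0.83,0,0.8,0,-0.01,0.83,0,1.6,0,-0.02,0.83,0,2.4,0,-0.03,0.83,0,3.1,0,-0.035,0.83,0,3.8,0,-0.04,0.83,0.1,4.5,0,-0.045,0.83,0.2,5.2,0,-0.055,0.83,0.2,5.9,0,-0.06]}}

```text
clock: 8.42
tool_pos: [0.668, 0.0807, 0.0951]
orientation: [-3.141, 0.0, -2.768]
contact_force: [0.6, -2.7, -1.1]
gripper_width: 0.0155
```

```bash
python3 f.py
```

```text
F [ 0.43 -2.68  1.14] T [ 0.6  -0.08  0.02] 0.01554221506589966 [0.668  0.0807 0.0951] yaw -158.59 rad 0.0956 ang 20.65
```

In contact and sliding at about 2.7 N. I'll carry on in small steps.

{"op": "move_arm", "data": {"rows": [0.83,0,0.6,0,-0.006,0.83,0,1.2,0,-0.012,0.83,0,1.8,0,-0.018,0.83,0,2.4,0,-0.024]}}

```text
clock: 8.75
tool_pos: [0.6665, 0.0842, 0.095]
orientation: [3.141, -0.0, -2.744]
contact_force: [-0.1, -1.1, -0.7]
gripper_width: 0.0153
```

```bash
python3 f.py
```

```text
F [ 0.53 -0.98  0.68] T [0.04 0.02 0.03] 0.015290921168785271 [0.6665 0.0842 0.095 ] yaw -157.19 rad 0.0956 ang 22.92
```

{"op": "move_arm", "data": {"rows": [0.83,0,0.5,0,-0.005,0.83,0,1,0,-0.01,0.83,0,1.5,0,-0.015]}}

```text
clock: 9.0
tool_pos: [0.6661, 0.0852, 0.0951]
orientation: [3.141, -0.0, -2.729]
contact_force: [0.7, -0.6, -1.0]
gripper_width: 0.0159
```

```bash
python3 f.py
```

```text
F [-0.4  -0.78  0.99] T [0.05 0.01 0.03] 0.01585726363923177 [0.6661 0.0852 0.0951] yaw -156.34 rad 0.0956 ang 23.56
```

The push force vanished, which suggests a snap-in. I'll check the ring height with the cameras.

Run:
```python
from h import *
p,d=shot('side','side3');uv=proj('side',np.array([.6665,.083,.086]));print(uv)
u,v=uv.astype(int);s=cv2.imread('pics/side3.png')[v-40:v+40,u-50:u+50];cv2.imwrite('pics/s3.png',cv2.resize(s,None,fx=7,fy=7,interpolation=2))
```

```text
[180.92713224 194.37311175]
```

View pics/s3.png

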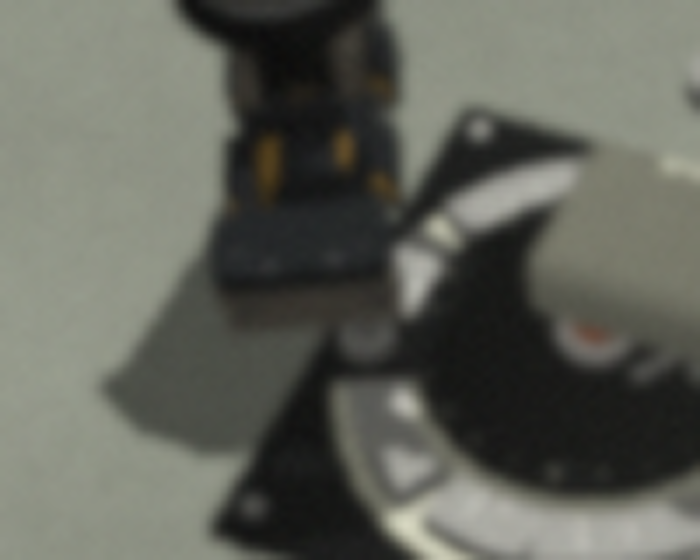

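The fingers hide the ring; the housing shows at (368,340). I'll feel for the far wall with single small steps instead.

{"op": "move_arm", "data": {"rows": [0.83,0,0.5,0,-0.003,0.83,0,1,0,-0.006]}}

```text
clock: 9.22
tool_pos: [0.666, 0.0856, 0.0951]
orientation: [-3.141, 0.0, -2.723]
contact_force: [0.4, -1.6, -1.2]
gripper_width: 0.0154
```

```bash
python3 f.py
```

```text
F [ 0.28 -1.65  1.2 ] T [0.42 0.04 0.03] 0.01539781132257895 [0.666  0.0856 0.0951] yaw -156.02 rad 0.0956 ang 23.82
```

{"op": "move_arm", "data": {"rows": [0.83,0,0.5,0,-0.003,0.83,0,0.8,0,-0.005]}}

```text
clock: 9.38
tool_pos: [0.6659, 0.0858, 0.0952]
orientation: [-3.14, 0.0, -2.718]
contact_force: [1.3, -4.8, -1.4]
gripper_width: 0.0159
```

```bash
python3 f.py
```

```text
F [ 0.8  -4.86  1.41] T [0.76 0.02 0.06] 0.015861732219565484 [0.6659 0.0858 0.0952] yaw -155.75 rad 0.0956 ang 23.93
```

It's firm at 4.9 N with the motion stopped, so the pin is at the notch's far wall. I'll back off to centre, open wide, rise and look.

{"op": "move_arm", "data": {"rows": [0.83,0,-1.5,0,0,0.83,0,-3,0,0,0.6,0,-3,0,0,0.5,0,-3,0,0,0.5,0,-3,0,0,0.5,0,-3,-5,0,0.5,0,-3,-20,0,0.5,0,-3,-45,0,0.5,0,-3,-80,0,0.5,0,-3,-115,0,0.5,0,-3,-150,0,0.5,0,-3,-180,0]}}

```text
clock: 10.38
tool_pos: [0.667, 0.0841, 0.2785]
orientation: [-3.141, 0.002, -2.718]
contact_force: [0.5, 0.2, -0.0]
gripper_width: 0.046
```

{"op": "move_arm", "data": {"rows": [0.5,10,25,0,0,0.5,20,55,0,0,0.5,30,90,0,0,0.5,45,125,0,0,0.5,60,160,0,0,0.5,70,195,0,0,0.5,80,230,0,0,0.5,90,260,0,0,0.5,95,280,0,0,0.5,95,280,0,0]}}

```text
clock: 11.22
tool_pos: [0.4626, 0.3031, 0.2759]
orientation: [3.14, 0.001, -2.714]
contact_force: [-0.5, -0.2, -0.1]
gripper_width: 0.0461
```

```bash
python3 f.py 4
cat > ring.py <<'E'
from h import *
from scipy.optimize import least_squares
import sys
L=[]
for n in('top','side'):
    Q=cloud(n,np.load(f'pics/{n}{sys.argv[1]}.npy'));m=(Q[...,2]>.07)&(Q[...,2]<.125)&(Q[...,0]>.625)&(Q[...,0]<.70)&(abs(Q[...,1]-.083)<.05);print(n,m.sum());L.append(Q[m])
def res(p,X):
    e=np.array([np.cos(p[2]),np.sin(p[2]),0]);d=X-[p[0],p[1],.086+p[3]];a=d@e;z=d[:,2];k=d@[-e[1],e[0],0]
    return np.hypot(np.hypot(a,z)-.016,k)-.005
for X in L+[np.vstack(L)]:
    if len(X)<10: continue
    p=least_squares(res,[.6665,.083,.38,0],args=(X,),loss='soft_l1',f_scale=.002).x;e=p[:2]-[.5785,.047]
    print(p.round(4),'phi',np.degrees(p[2]).round(1),'ang about axis',np.degrees(np.arctan2(e[1],e[0])).round(2),'rad',np.hypot(*e).round(4),'zmax',np.percentile(X[:,2],97).round(3))
E
python3 ring.py 4
python3 -c "
import cv2,numpy as np
a=cv2.imread('pics/top4.png')[110:250,180:330];b=cv2.imread('pics/side4.png')[150:270,150:300]
cv2.imwrite('pics/v4.png',np.hstack([cv2.resize(x,(400,int(400/x.shape[1]*x.shape[0])),interpolation=2)[:320] for x in(a,b)]))"
```

```text
F [0.48 0.04 0.09] T [0.   0.03 0.  ] 0.046055191112808334 [0.4626 0.3031 0.2759] yaw -155.49 rad 0.2811 ang 114.35
top 55
side 99
[0.6672 0.0826 0.3942 0.001 ] phi 22.6 ang about axis 21.88 rad 0.0956 zmax 0.109
[6.672e-01 8.280e-02 3.739e-01 2.000e-04] phi 21.4 ang about axis 21.99 rad 0.0956 zmax 0.107
[6.672e-01 8.270e-02 3.782e-01 6.000e-04] phi 21.7 ang about axis 21.92 rad 0.0956 zmax 0.109
```

View pics/v4.png

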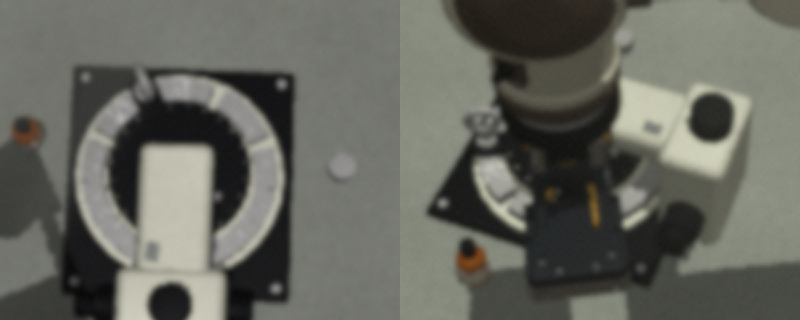

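The fitted ring height matches the home measurement (offset 0.6 mm now, 0.8 mm at the start). It stands at about 22°, 47.5° from home. The bottle and mount are where they were, and the gripper is clear.

```bash
python3 -c "
from plant import robot
print(robot.observe()['contact_force'],robot.sign_off())"
```

```text
the job is handed in; nothing more can be done
[ 0.31956563 -0.06491615  0.57323538] None
```

The stage is turned one notch counter-clockwise and locked there, and I handed the job in at about 11 s on the robot clock. I lifted the ring 13 mm out of the home notch and swung the stage about 0.76 rad. There I let the pin down onto the land and nudged it along until it snapped in. The far wall stopped it at about 4.9 N.

**Last checks:**
- **Ring height:** both cameras put the ring at its home height, with a fitted offset of 0.6 mm now against 0.8 mm at the start. It would read about 10 mm if the pin were resting on the land.
- **Angle:** the ring sits about 47.5° (0.83 rad) from home. This matches the notch measured in the images at about 0.82–0.85 rad.
- **Forces:** nothing I read exceeded about 11 N at the wrist, and the gripper now touches nothing.
- **Bystanders:** the bottle and mount look unmoved in the final picture. The other items were outside that crop and I did not check them, but the arm's path passed well above them.

**Disagreements:** the stage-centre estimates differed by a few millimetres between methods. The one side picture taken to confirm the snap-in had the ring hidden by the fingers, so I relied on the wall contact and the final ring fit instead.

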